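# Feel the curved wear track on the sprung test table

### The arm

A 6-joint arm with a two-finger parallel gripper is mounted at the origin on the work surface. World frame = base frame: x ahead of the robot, y to its left, z up, the work surface at z = 0. Lengths are in m, angles in degrees, forces in N, time in s.
With the tool pointing down it reaches from about 0.325 to 0.85 m from the base axis. Payload 15.5 kg.
Tool frame: the origin (TCP) lies between the finger pads, 19 mm behind the fingertips; this is the grasp point; z points along the fingers, y is the line along which they close (so a half turn about z gives the same grasp; the last joint's range is limited). The gripper opens to 91 mm and grips with 3 to 60 N. Pads are 32 mm wide; open, the fingers measure 118 mm over their backs; the gripper's body (76 mm by 178 mm) begins 60 mm behind the grasp point.
Start: joints at [58.814, 28.281, 77.091, -0, 74.628, -5.472], TCP at [0.271, 0.563, 0.233] pointing down, gripper open.
Joint ranges: [-166.48, 166.48], [-47.26, 123.95], [12.59, 153.08], [-70.14, 250.14], [6.76, 159.57], [-176.63, 176.63]. Speed limits (degrees/s): [108.29, 108.29, 147.25, 172.46, 172.46, 172.46].

### API

Orientations are given as [roll, pitch, yaw] about the fixed x, y, z axes, in that order (R = Rz(yaw) Ry(pitch) Rx(roll)).
In Python, from rig import robot gives the robot as it stands. Calls block until the motion is done:
- robot.move_pose(position, orientation): joint-space move of the TCP to a pose.
- robot.move_straight(position, rotation=None, velocity=0.15, contact_N=None): straight line of the TCP; rotation=None keeps the orientation; velocity is the mean speed in m/s. With contact_N (N) it stops when the force on the tool has changed by that much, and returns True; else False.
- robot.set_joints(angles): joint-space move.
- robot.set_gripper(opening): finger opening in m; the grip force is fixed at half the most; returns when the fingers have stopped.
- robot.dwell(seconds).
- robot.solve_ik(position, orientation): joint angles nearest the present ones, or None.
- robot.read_state(): the state.
- robot.grab_frame(name): name is "scene" or "top" or "wrist"; returns the picture (384x512x3 uint8, red, green, blue); there is no depth.
- robot.camera_model(name): a dict with "intrinsics" (3x3 intrinsics, pixels), "k1" (the pictures are not rectified: a ray, as slopes to the right and down, at radius r is drawn at 1 + k1 r^2 times it, then the intrinsics apply), "rvec" (rotation vector, rad) and "tvec" (3), from world to camera coordinates, as OpenCV has them. Camera axes: x right, y down, z forward; pixel columns grow to the right and rows downward; lengths in m; the calibration is good to about 2 mm. A picture is of the moment at which its call begins: read the wrist's pose just before it. camera_model takes no time and is no camera call; for the wrist camera it gives the pose at the moment of the call.
A pose or a line that the arm cannot do raises robot.MotionError and nothing moves.
- robot.hand_in(): hands the job in; it is judged then, once.
The state is a dict: "time": time; "joint_positions": joint angles; "qd": joint speeds; "joint_torque": joint torques, N m; "ee_pos": TCP position; "tcp_rot": TCP orientation; "force": force on the tool from outside, world axes, zero at the start; "ft_torque": the same for the moment, N m; "width": finger opening in m; "gripper_force": force on a finger pad.
Only numpy, scipy, OpenCV 4.12 (cv2) and the standard library are available. Lean on these libraries where they do the work, as an engineer would, in place of code of your own. Each camera call takes 0.05 s, during which the arm holds its last target. There are 200 camera calls.

### The job

Feel along the curved wear track of the round test table with the fingertips: touch down on the round dot at its start, press gently so that the sprung table sinks a little but never reaches its stop, and follow the track to the cross bar at its other end without lifting off or straying from the track on the way. Then lift clear and let the table spring back up. Leave the square table untouched, and leave all the loose things where they are.

Things in the scene. Friction and masses are not known exactly. Their poses are not given: they have to be found in the camera images.
- track0 (a point): START of the curved wear track: centre of a dark round dot (20 mm) on the round table's top face. The track is a dark band 7.5 mm wide, flush with the face, a 150 degree arc of radius 58 mm about the disc's centre, running counter-clockwise (from above) from the dot, at any yaw. Judged by the TCP: keep the point midway between the fingertips, pointing down, within 10 mm of the band's middle
- track1 (a point): point on the middle line of the curved track, on the top face, 25 degrees of arc (25 mm) from the start; it sinks with the table
- track2 (a point): point on the middle line of the curved track, on the top face, 50 degrees of arc (51 mm) from the start; it sinks with the table
- track3 (a point): point on the middle line of the curved track, on the top face, 75 degrees of arc (76 mm) from the start; it sinks with the table
- track4 (a point): point on the middle line of the curved track, on the top face, 100 degrees of arc (101 mm) from the start; it sinks with the table
- track5 (a point): point on the middle line of the curved track, on the top face, 125 degrees of arc (126 mm) from the start; it sinks with the table
- track6 (a point): END of the curved track: middle of the dark cross bar (34 x 7 mm) that crosses the track radially; 150 degrees of arc from the start
- round_centre (a point): centre of the round table's flat top face: an aluminium disc 170 mm across, 12 mm thick, on a sprung steel stand with a round foot 184 mm across; the face is 70 mm above the work surface when not pressed. A low steel screw head here is 14 mm across, 3 mm high
- round_table (a joint): how far the round table is pressed down, m: 0 is up (at rest), 0.012 is its hard stop. It only moves straight down, does not tilt, and springs back when let go: about 1.5 N starts it moving and each mm adds 0.3 N (about 3 N at 5 mm, 5 N at the stop), a little more or less from run to run
- square_centre (a point): centre of the top face of the other table: an aluminium square 130 x 130 mm with a straight track, on a square foot of 150 mm, also 70 mm high and sprung the same way; not to be touched
- square_table (a joint): how far the square table is pressed down, m: 0 is up, 0.012 its hard stop
- weight: loose brass calibration weight, 32 mm diameter, 50 mm tall; origin at the centre of its underside; a bystander, leave it where it is
- pin_holder: loose steel pin holder, 28 mm diameter, 45 mm tall; origin at the centre of its underside; a bystander, leave it where it is
- sample_ring: loose steel ring, 40 mm outside diameter, 12 mm tall; origin at the centre of its underside; a bystander, leave it where it is
- screwdriver: loose screwdriver lying flat; origin at its underside, near its middle; a bystander, leave it where it is
- wrench: loose wrench lying flat; origin at its underside, near its middle; a bystander, leave it where it is
- mouse: loose white computer mouse, 105 x 60 x 33 mm; origin at the centre of its underside; a bystander, leave it where it is
- oil_can: loose amber jar with a black cap, 60 mm diameter, 120 mm tall; origin at the centre of its underside; a bystander, leave it where it is

How it is judged (in metres and radians):
On the way, in this order (a step that is already met when the one before it is completed fails the run):
1. touch down on the start dot, pressing the round table lightly (horizontal distance between the grasp point and track0 below 0.011 m and value of joint round_table above 0.001 m), for 0.04 s.
2. follow the track, table still pressed, past 25 degrees of arc (horizontal distance between the grasp point and track1 below 0.011 m and value of joint round_table above 0.001 m), for 0.04 s.
3. follow the track, table still pressed, past 50 degrees of arc (horizontal distance between the grasp point and track2 below 0.011 m and value of joint round_table above 0.001 m), for 0.04 s.
4. follow the track, table still pressed, past 75 degrees of arc (horizontal distance between the grasp point and track3 below 0.011 m and value of joint round_table above 0.001 m), for 0.04 s.
5. follow the track, table still pressed, past 100 degrees of arc (horizontal distance between the grasp point and track4 below 0.011 m and value of joint round_table above 0.001 m), for 0.04 s.
6. follow the track, table still pressed, past 125 degrees of arc (horizontal distance between the grasp point and track5 below 0.011 m and value of joint round_table above 0.001 m), for 0.04 s.
7. reach the cross bar at the end of the track, table still pressed (horizontal distance between the grasp point and track6 below 0.011 m and value of joint round_table above 0.001 m), for 0.04 s.
At the end, for the whole second after the job is handed in: the round table has sprung back up (within 1 mm), the square table is up (within 1 mm), and every loose thing is within 10 mm of where it started (value of joint each of round_table, square_table below 0.001 m and not (distance of any of weight, pin_holder, sample_ring, screwdriver, wrench, mouse, oil_can from where it was at the start of the episode above 0.01 m)); the robot touches nothing.
It fails at once if the round table is pressed to its stop (more than 11 mm of its 12 mm) (value of joint round_table above 0.011 m).
It fails at once if the round table is pressed away from the track (nearer than 42 mm or farther than 74 mm from its centre) (value of joint round_table above 0.001 m and (horizontal distance between the grasp point and round_centre below 0.042 m or horizontal distance between the grasp point and round_centre above 0.074 m)).
It fails at once if the fingertips lift off along the way (just above the middle part of the track without pressing it) (value of joint round_table below 0.0003 m and z of the grasp point in the frame of round_centre below 0.032 m and (horizontal distance between the grasp point and track1 below 0.012 m or horizontal distance between the grasp point and track2 below 0.012 m or horizontal distance between the grasp point and track3 below 0.012 m or horizontal distance between the grasp point and track4 below 0.012 m or horizontal distance between the grasp point and track5 below 0.012 m)).
It fails at once if the square table is touched or pressed (value of joint square_table above 0.0015 m or contact force between any of the arm, the fingers and square_table above 0.5 N).
It fails at once if a loose thing is lifted, carried or knocked more than 10 mm (distance of any of weight, pin_holder, sample_ring, screwdriver, wrench, mouse, oil_can from where it was at the start of the episode above 0.01 m).
It also fails if it takes over 42 s, if anything falls off the work surface, if the arm or the gripper's body presses on something with over 40 N, if the wrist force passes 120 N, or if a joint passes its speed limit or range.

## Working session

There is one attempt and no reset: what is moved stays moved. The work goes in short steps, each a Python script; the robot and the scene stay as the last script left them, time stands still between calls to the robot, and variables do not carry over. Pictures are saved under pics/ and viewed, at most 10 in all, crops included, and the job is handed in when it is done.

```bash
mkdir -p pics; ls; python3 - <<'E'
from rig import robot
import cv2
for n in("top","scene"):
    cv2.imwrite(f"pics/{n}.png",robot.grab_frame(n)[:,:,::-1])
    print(robot.camera_model(n))
s=robot.read_state();print(s)
E
```

```text
pics
{'intrinsics': array([[483.21512693,   0.        , 257.15740991],
       [  0.        , 483.21512693, 181.65475793],
       [  0.        ,   0.        ,   1.        ]]), 'k1': -0.08075440624973225, 'rvec': array([ 2.19863973, -2.19474482,  0.09565541]), 'tvec': array([-0.01508421,  0.57333015,  1.34652757])}
{'intrinsics': array([[404.34540372,   0.        , 255.20489857],
       [  0.        , 404.34540372, 186.31979268],
       [  0.        ,   0.        ,   1.        ]]), 'k1': 0.03632285861393342, 'rvec': array([ 2.42019861,  0.82570199, -0.2711396 ]), 'tvec': array([-0.43183269, -0.20659703,  1.24474065])}
{'time': 0.1, 'joint_positions': array([ 5.88138394e+01,  2.83119252e+01,  7.71223049e+01, -2.37687234e-03,
        7.46277847e+01, -5.47195303e+00]), 'qd': array([-0.00025972, -0.00406929, -0.06202914, -0.10574192, -0.0059008 ,
        0.12761402]), 'joint_torque': array([ 3.50187860e-03, -8.80256081e+01, -3.82540226e+01,  7.11494987e-02,
        4.84197366e-02, -2.23318784e-05]), 'ee_pos': array([0.27102781, 0.56283619, 0.2321989 ]), 'tcp_rot': array([-1.79938049e+02, -3.63292119e-03,  1.54286422e+02]), 'force': array([ 0.06434547, -0.1956401 ,  0.15715069]), 'ft_torque': array([-0.04021036,  0.04240614, -0.01369017]), 'gripper_force': 0.0, 'width': 0.0916080304363287}
```

View pics/top.png

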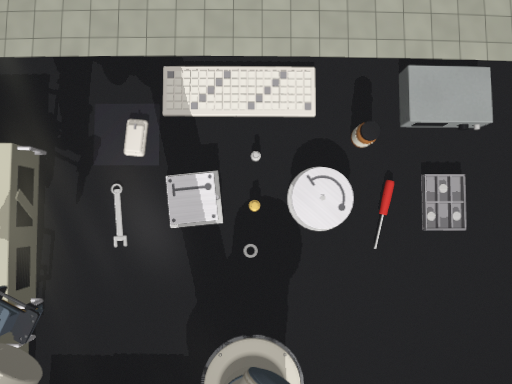

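View pics/scene.png

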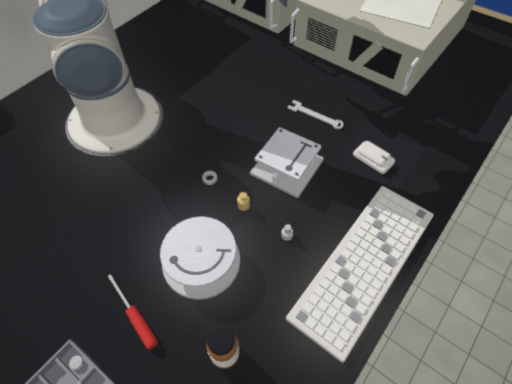

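Top view: round table at about (321,198), dot at (342,207), bar near (311,180). The screwdriver is to its right and the jar is above it. I'll locate it, then move above it for a close look.

```bash
cat > h.py <<'E'
import numpy as np, cv2
from scipy.optimize import brentq
def cast(cam,uv,z):
    K=cam["intrinsics"];k=cam["k1"]
    uv=np.atleast_2d(np.asarray(uv,float))
    d=np.array([k,0,0,0.]) 
    n=cv2.undistortPoints(uv[:,None],K,d).reshape(-1,2)
    R=cv2.Rodrigues(cam["rvec"])[0]; c=-R.T@cam["tvec"]
    r=np.c_[n,np.ones(len(n))]@R
    return c+r*((z-c[2])/r[:,2])[:,None]
E
python3 - <<'E'
from rig import robot
from h import *
im=cv2.imread("pics/top.png");cam=robot.camera_model("top")
c,d,b=p=cast(cam,[[321,198],[342,207],[311,180]],.07);print(p,np.linalg.norm(p-c,axis=1))
robot.set_gripper(0.0)
s=robot.read_state();print(s["width"])
yaw=s["tcp_rot"][2]
for y in (-90,90,0,180,-45,45,135):
    j=robot.solve_ik([c[0],c[1],.26],[180,0,y]);print(y,None if j is None else np.round(j))
E
```

```text
[[ 0.52570069 -0.18724642  0.07      ]
 [ 0.50118513 -0.24474386  0.07      ]
 [ 0.57483828 -0.16015218  0.07      ]] [0.         0.06250575 0.0561124 ]
0.000726000696778289
-90 [-26.  21.  85.  -0.  74. 154.]
90 [-26.  21.  85.   0.  74. -26.]
0 [-26.  21.  85.  -0.  74.  64.]
180 [ -26.   21.   85.    0.   74. -116.]
-45 [-26.  21.  85.  -0.  74. 109.]
45 [-26.  21.  85.  -0.  74.  19.]
135 [-26.  21.  85.   0.  74. -71.]
```

```bash
python3 - <<'E'
from rig import robot
from h import *
robot.move_pose([.51,-.187,.27],[180,0,90])
robot.dwell(.3)
cam=robot.camera_model("wrist");im=robot.grab_frame("wrist")
cv2.imwrite("pics/w1.png",im[:,:,::-1])
import pickle;pickle.dump(cam,open("w1.pkl","wb"))
s=robot.read_state();print(s["time"],s["ee_pos"],s["tcp_rot"])
R=cv2.Rodrigues(cam["rvec"])[0];print("cam at",-R.T@cam["tvec"])
print(cam)
E
```

```text
4.5917 [ 0.51007196 -0.18685371  0.2700133 ] [ 1.79997899e+02 -6.24950955e-04  9.00153527e+01]
cam at [ 0.50948133 -0.11831413  0.42072234]
{'intrinsics': array([[326.39551672,   0.        , 255.32102421],
       [  0.        , 326.39551672, 194.10649055],
       [  0.        ,   0.        ,   1.        ]]), 'k1': -0.06580330748011175, 'rvec': array([-2.89584847e+00, -3.21040741e-04, -2.43012098e-03]), 'tvec': array([-0.51011479, -0.21711905,  0.37844283])}
```

View pics/w1.png

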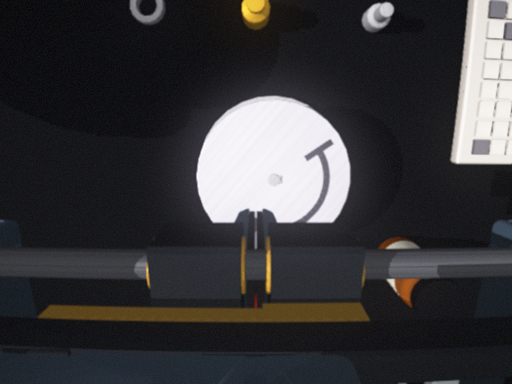

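The close view shows the screw at (274,180) and the bar at (320,150), but the fingers hide the dot. I'll shift the arm to −y and measure by mask.

```bash
python3 - <<'E'
from rig import robot
from h import *
robot.move_pose([.525,-.31,.27],[180,0,90])
robot.dwell(.3)
cam=robot.camera_model("wrist");im=robot.grab_frame("wrist")
print(robot.read_state()["time"])
g=cv2.cvtColor(im,cv2.COLOR_RGB2GRAY)
def measure(g,cam,approx,nm):
    m=(g>130).astype(np.uint8)
    n,l,st,ce=cv2.connectedComponentsWithStats(m)
    i=1+np.argmax([np.hypot(*(cast(cam,ce[k],.07)[0,:2]-approx))+(1 if st[k,4]<800 else 0) for k in range(1,n)])if 0 else 1+np.argmin([np.hypot(*(cast(cam,ce[k],.07)[0,:2]-approx))+(1 if st[k,4]<800 else 0) for k in range(1,n)])
    cs,_=cv2.findContours((l==i).astype(np.uint8),cv2.RETR_EXTERNAL,cv2.CHAIN_APPROX_NONE)
    hull=cv2.convexHull(max(cs,key=cv2.contourArea))
    P=cast(cam,max(cs,key=cv2.contourArea).reshape(-1,2),.07)[:,:2]
    (c,ax,_)=cv2.fitEllipse((P*1000).astype(np.float32))
    c=np.array(c)/1000;print(nm,"disc",c,ax)
    vs,us=np.nonzero(g<90)
    Q=cast(cam,np.c_[us,vs],.07)[:,:2];r=np.hypot(*(Q-c).T)
    k=(r>.035)&(r<.078)
    m2=np.zeros_like(g);m2[vs[k],us[k]]=1
    n,l,st,ce=cv2.connectedComponentsWithStats(m2,connectivity=8)
    print([(s[4],np.round(e)) for s,e in zip(st[1:],ce[1:]) if s[4]>15])
    i=1+np.argmax(st[1:,4]);v,u=np.nonzero(l==i)
    Q=cast(cam,np.c_[u,v],.07)[:,:2]-c
    th=np.degrees(np.arctan2(Q[:,1],Q[:,0])+np.pi*2)%360;r=np.hypot(*Q.T)
    h=np.arange(0,360,5)
    for a in h:
        s=(th>=a)&(th<a+5)
        if s.any():print(a,s.sum(),np.round([r[s].min()*1e3,r[s].max()*1e3,r[s].mean()*1e3],1))
measure(g,cam,[.526,-.187],"wrist")
cv2.imwrite("pics/w2.png",im[:,:,::-1])
t=cv2.imread("pics/top.png",0)
measure(t,robot.camera_model("top"),[.526,-.187],"top")
E
```

```text
5.5083
wrist disc [ 0.5296972  -0.19725291] (150.47482299804688, 173.14405822753906)
[]Traceback (most recent call last):
  File "<stdin>", line 30, in <module>
  File "<stdin>", line 23, in measure
    return _wrapfunc(a, 'argmax', axis=axis, out=out, **kwds)
    return bound(*args, **kwds)
ValueError: attempt to get argmax of an empty sequence
```

```bash
python3 - <<'E'
from rig import robot
from h import *
import pickle
cam=robot.camera_model("wrist");im=robot.grab_frame("wrist")
pickle.dump((cam,im),open("w2.pkl","wb"))
cv2.imwrite("pics/w2.png",im[:,:,::-1])
E
```

```text
(no output)
```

View pics/w2.png

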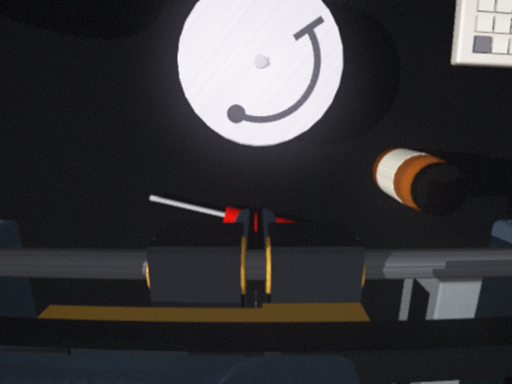

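Whole track visible: dot (236,114), bar (309,28), screw (261,62); the disc's upper edge is clipped slightly.

```bash
cat > meas.py <<'E'
from rig import robot
from h import *
import pickle
from scipy.optimize import least_squares
def circ(P):
    A=np.c_[2*P,np.ones(len(P))];x=np.linalg.lstsq(A,(P**2).sum(1),rcond=None)[0]
    return x[:2],np.sqrt(x[2]+x[:2]@x[:2])
def measure(g,cam,disc_t,trk_t,nm):
    vs,us=np.mgrid[:g.shape[0],:g.shape[1]]
    Q=cast(cam,np.c_[us.ravel(),vs.ravel()],.07)[:,:2].reshape(*g.shape,2)
    near=np.hypot(*(Q-[.526,-.187]).transpose(2,0,1))<.105
    cs,_=cv2.findContours(((g>disc_t)&near).astype(np.uint8),cv2.RETR_EXTERNAL,cv2.CHAIN_APPROX_NONE)
    C=max(cs,key=cv2.contourArea).reshape(-1,2);C=C[C[:,1]>2]
    P=cast(cam,C,.07)[:,:2];c,r=circ(P)
    for _ in range(3):
        ok=abs(np.hypot(*(P-c).T)-r)<.002;c,r=circ(P[ok])
    print(nm,"disc",c,r,ok.mean())
    rr=np.hypot(*(Q-c).transpose(2,0,1))
    m=((g<trk_t)&(rr>.03)&(rr<.079)).astype(np.uint8)
    n,l,st,ce=cv2.connectedComponentsWithStats(m,connectivity=8)
    m=l==1+np.argmax(st[1:,4]);q=Q[m]-c
    th=np.degrees(np.arctan2(q[:,1],q[:,0]))%360;r=np.hypot(*q.T)
    for a in range(0,360,10):
        s=(th>=a)&(th<a+10)
        if s.sum()>2:print(a,s.sum(),np.round([r[s].min()*1e3,r[s].max()*1e3,r[s].mean()*1e3],1))
    # track circle independent of the disc (band pixels), dot = wide part by erosion
    b=Q[m&(rr>.052)&(rr<.064)];tc,tr=circ(b);print("track circle",tc,tr)
    return c
if __name__=="__main__":
    cam,im=pickle.load(open("w2.pkl","rb"));g=cv2.cvtColor(im,cv2.COLOR_RGB2GRAY)
    measure(g,cam,130,140,"wrist")
    print("dot,bar,screw",cast(cam,[[236,114],[309,28]],.07)[:,:2],cast(cam,[261,62],.073)[0,:2])
    g=cv2.imread("pics/top.png",0);measure(g,robot.camera_model("top"),150,140,"top")
E
python3 meas.py
```

```text
wrist disc [ 0.52970514 -0.19031045] 0.08401423609793386 1.0
0 61 [55.1 60.7 58. ]
10 63 [55.2 61.2 58.3]
20 64 [55.1 61.2 58.2]
30 203 [42.1 74.6 58.3]
230 54 [49.5 64.4 57.1]
240 158 [48.5 66.1 57.6]
250 65 [51.7 62.8 57.2]
260 48 [54.7 60.  57.4]
270 52 [54.5 60.  57.3]
280 54 [54.6 60.3 57.5]
290 55 [54.6 60.3 57.5]
300 55 [54.5 60.4 57.6]
310 49 [54.9 60.1 57.8]
320 55 [55.1 60.4 57.8]
330 56 [55.  60.7 57.9]
340 59 [55.2 60.8 58.1]
350 59 [55.1 61.  58. ]
track circle [ 0.52985385 -0.19012   ] 0.057898240436815816
dot,bar,screw [[ 0.50484566 -0.24235244]
 [ 0.57873408 -0.15752672]] [ 0.53076953 -0.19089271]
top disc [ 0.52483315 -0.18454997] 0.0875596710427465 0.7158469945355191
0 5 [58.3 61.2 59.6]
10 6 [56.  59.8 58.1]
20 17 [43.4 69.1 56.5]
240 18 [56.  70.8 63.1]
250 15 [55.1 69.8 62.7]
260 6 [63.2 66.  64.3]
270 7 [63.2 66.3 64.6]
280 6 [63.  66.5 64.7]
290 6 [63.3 65.8 64.6]
300 5 [63.4 66.2 64.8]
310 6 [62.9 65.1 64. ]
320 8 [61.1 65.7 63.6]
330 7 [59.9 64.7 62.5]
340 8 [59.4 64.2 61.8]
350 8 [58.3 61.7 59.9]
track circle [ 0.52846916 -0.19006803] 0.05679457407458971
```

Wrist and top views agree on the centre, (0.5297, −0.1902). The dot is at about 244.2° and the bar at about 34°, which matches the 150° arc. Now the touch-down.

```bash
python3 - <<'E'
from rig import robot
from h import *
c=np.array([.5297,-.1902])
P=lambda a:c+.058*np.array([np.cos(np.radians(a)),np.sin(np.radians(a))])
x,y=P(244.2)
robot.move_pose([x,y,.14],[180,0,90])
robot.move_straight([x,y,.098],velocity=.05);robot.dwell(.3)
f0=robot.read_state()["force"]
hit=robot.move_straight([x,y,.084],velocity=.012,contact_N=1.2)
s=robot.read_state();print(hit,s["time"],s["ee_pos"],s["force"]-f0)
robot.dwell(.3);s=robot.read_state();print(s["ee_pos"],s["force"]-f0)
np.save("f0.npy",f0)
E
```

```text
True 8.275 [ 0.50436105 -0.24235127  0.08821999] [ 0.69615749 -0.39125802  2.15693402]
[ 0.50426563 -0.24229116  0.0883572 ] [ 0.93971904 -1.03848623  2.59188914]
```

Contact came at z≈0.088, as expected (0.089). Next I'll press to about 4.5 mm and follow the arc.

```bash
python3 - <<'E'
from rig import robot
from h import *
c=np.array([.5297,-.1902]);f0=np.load("f0.npy")
P=lambda a:c+.058*np.array([np.cos(np.radians(a)),np.sin(np.radians(a))])
z=.0843
def rep(a):
    s=robot.read_state();F=s["force"]-f0
    print(round(a),round(s["time"],2),np.round((s["ee_pos"]-[*P(a),0])*1e3,1),np.round(F,1),flush=True);return F
robot.move_straight([*P(244.2),z],velocity=.012);robot.dwell(.3)
F=rep(244.2)
if 1.8<F[2]<5:
    for a in np.linspace(244.2,394.2,16)[1:]:
        robot.move_straight([*P(a),z],velocity=.025);F=rep(a)
        if not 1.2<F[2]<6: print("force odd");break
E
```

```text
244 9.36 [-0.2  0.1 84.3] [-2.3  1.1  3.9]
254 9.92 [ 0.7 -0.3 84.5] [ 2.3 -0.8  4. ]
264 10.47 [ 0.5 -0.1 84.4] [2.  0.1 3.2]
274 11.03 [ 0.5 -0.1 84.4] [1.1 0.3 3.2]
284 11.59 [ 0.5  0.  84.4] [1.4 0.7 4.4]
294 12.15 [ 0.4  0.1 84.3] [1.2 0.9 3.8]
304 12.71 [ 0.4  0.2 84.4] [1.1 1.1 4.7]
314 13.27 [ 0.3  0.3 84.3] [0.3 1.8 4.2]
324 13.82 [ 0.3  0.3 84.3] [0.8 1.4 4. ]
334 14.38 [ 0.2  0.4 84.3] [1.1 2.1 4.1]
344 14.94 [ 0.1  0.4 84.3] [0.8 1.2 4.4]
354 15.5 [-0.   0.4 84.3] [0.4 2.2 3.1]
364 16.06 [-0.1  0.4 84.3] [-0.8  2.6  3.5]
374 16.62 [-0.2  0.4 84.2] [-0.6  2.7  4.4]
384 17.18 [-0.2  0.4 84.2] [-0.4  2.2  3.9]
394 17.73 [-0.3  0.4 84.2] [-0.3  1.7  3.3]
```

```bash
python3 - <<'E'
from rig import robot
from h import *
robot.dwell(.2)
p=robot.read_state()["ee_pos"]
robot.move_straight([p[0],p[1],.2],velocity=.06)
robot.move_pose([.5,-.33,.3],[180,0,90]);robot.dwell(.4)
s=robot.read_state();print(s["time"],s["ee_pos"],s["force"])
cv2.imwrite("pics/end.png",robot.grab_frame("scene")[:,:,::-1])
a=cv2.imread("pics/scene.png",0);b=cv2.imread("pics/end.png",0)
n,l,st,ce=cv2.connectedComponentsWithStats((cv2.absdiff(cv2.GaussianBlur(a,(5,5),0),cv2.GaussianBlur(b,(5,5),0))>40).astype(np.uint8))
print([list(map(int,q)) for q in st[1:] if q[4]>15])
E
```

```text
21.275 [ 0.5002515  -0.32950221  0.2997401 ] [-0.46032378 -0.19089357  0.25032055]
[[0, 0, 71, 62, 2345], [89, 0, 107, 95, 6247], [351, 18, 27, 13, 97], [59, 33, 26, 18, 308], [0, 55, 100, 144, 8363], [79, 100, 18, 19, 233], [67, 108, 31, 45, 660], [282, 129, 38, 35, 602], [256, 152, 47, 24, 421], [252, 169, 20, 12, 98], [368, 186, 64, 41, 571], [388, 202, 8, 6, 34], [48, 204, 18, 16, 36], [89, 205, 13, 12, 45], [397, 206, 7, 7, 34], [405, 211, 8, 7, 36], [414, 216, 7, 6, 32], [334, 223, 31, 34, 449], [73, 225, 6, 6, 27], [366, 234, 6, 7, 29], [86, 236, 13, 11, 79], [361, 241, 8, 7, 38], [374, 241, 6, 5, 19], [369, 246, 9, 7, 42], [356, 248, 8, 7, 43], [378, 251, 8, 8, 44], [365, 253, 8, 8, 44], [351, 254, 8, 8, 43], [373, 259, 9, 8, 44], [360, 260, 9, 8, 49], [348, 262, 6, 5, 19], [369, 265, 9, 9, 52], [382, 265, 9, 7, 44], [380, 264, 20, 31, 80], [356, 267, 7, 8, 37], [378, 271, 9, 9, 55], [364, 273, 8, 9, 46], [373, 279, 8, 9, 52]]
```

View pics/end.png

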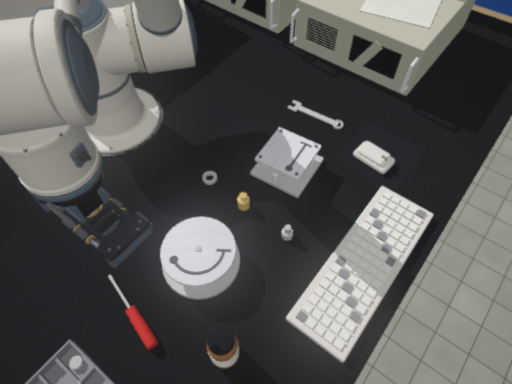

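All loose things sit at their starting pixels, the round table is up, and the arm is clear. The other image differences come from shadows.

```bash
python3 -c "
from rig import robot
print(robot.hand_in())"
```

```text
the job is handed in; nothing more can be done
None
```

The arm followed the track from the dot to the cross bar, pressing an estimated 4–5 mm (3–5 N) all the way, then lifted clear; the final picture shows the table back up and nothing else moved, and the job is handed in (no verdict was returned).

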